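Hang the ear defenders on the sliding kit rack and stow it

TASK

Pick up the ear defenders from the table and hang them over the steel bar of the sliding carriage, one cup on each side of the bar, lowering them on rather than dropping them, with the carriage still at its loading end and the band left sitting freely on the bar. Then push the carriage along its track until it is fully home against the end stop, with the ear defenders still hanging on it. Do not strike the wire shelf above, and leave the bottle, the tape roll and the secateurs where they are.

Things in the scene. Friction and masses are not known exactly. Their poses are not given: they have to be found in the camera images.
- ear_defenders: Rigid ear defenders, 0.2 kg, standing on two cups, 141 high. Origin: underside, midway between cups; z up; x from cup to cup (starts within 25 deg of world +x), y along band width. Cups: inner faces x = +-43, outer +-87, 60 wide (y), 62 high. Black band: half circle in the xz plane, centre z = 70, radii 61 inside, 71 outside, 24 wide. Grip it across the width, e.g. at the shoulder. mm.
- band_inside (a point): Middle of the underside of the band's top, 131 mm above the ear defenders' origin; same axes.
- rack: Fixed rack. Origin on the table under the track's line; y along the track to the end stop (robot's left), x away from the robot, within 9 deg of world axes. mm: track 50 wide, 16 high, y -180 to 190; end stop 45 high at the +y end. Wooden uprights 30 square, 345 high at x = 140, y = +-185, on feet 12 high from x = -35 to 155.
- shelf: Wire shelf of the rack above the bar, same origin and axes: 7 mm wires along y, 38 mm apart, x = -48 (front edge) to 140 mm, y +-190 mm; 10 mm side wires at y = +-185; underside 333 mm above the table. A tool pointing straight down does not fit over the bar: lean it back towards the robot, some 30 to 45 degrees.
- bar_top (a point): Middle of the top of the carriage's steel bar, 155 mm above the table, axes as the rack. Bar 14 mm thick, along y, 110 mm clear between plywood posts (16 x 10 mm, centred at y = +-60 mm, rising 20 mm above the bar's top). Moves with the carriage, whose base board is 44 mm wide, its top 34 mm above the table.
- push_post (a point): On the axis of the carriage's round wooden push post, 95 mm above the table: 20 mm diameter, upright, 34 to 119 mm above the table, 135 mm from the bar's middle towards the rack's -y. Moves with the carriage; push it towards +y.
- carriage (a joint): Travel of the carriage along the track (m): starts 0 to 0.025 (loading end), 0.110 against the end stop. It slides with about 2.5 N of friction plus light damping and stays where it is left.
- bottle: Loose steel bottle, 68 mm diameter, 190 mm tall, origin at the centre of its underside; leave alone.
- tape_roll: Loose grey roll of tape lying flat, 70 mm outside, 24 mm high, origin at the centre of its underside; leave alone.
- secateurs: Loose black-handled secateurs lying flat, 175 mm long, 18 mm high, origin under about the middle; leave alone.
Not all that is in view belongs to the job. What is shaped like the ear_defenders but red is not meant.

How it is judged:
By the outcome, as a careful person would: the job done as asked, in the order asked, and still so for the second after the job is handed in, with the robot touching nothing.
It also fails if it takes over 66 s, if anything falls off the work surface, if the arm or the gripper's body presses on something with over 40 N, if the wrist force passes 120 N, or if a joint passes its speed limit or range.

ROBOT

A 6-joint arm with a two-finger parallel gripper is mounted at the origin on the work surface. World frame = base frame: x ahead of the robot, y to its left, z up, the work surface at z = 0. Lengths are in mm, angles in rad, forces in N, time in s.
With the tool pointing down it reaches from about 350 to 850 mm from the base axis. Payload 8.1 kg.
Tool frame: the origin (TCP) lies between the finger pads, 19 mm behind the fingertips; this is the grasp point; z points along the fingers, y is the line along which they close (so a half turn about z gives the same grasp; the last joint's range is limited). The gripper opens to 85 mm and grips with 20 to 120 N. Pads are 22 mm wide; open, the fingers measure 114 mm over their backs; the gripper's body (76 mm by 85 mm) begins 54 mm behind the grasp point. The pads swing forward as they close: fully open they stand 13 mm farther back than shut.
Start: joints at [-1.201, 0.13, 1.488, -0, 1.523, -0.085], TCP at [263.589, -539.005, 249.992] pointing down, gripper open.
Joint ranges: [-2.96, 2.96], [-0.89, 2.26], [0.02, 2.5], [-1.34, 4.48], [0, 2.73], [-2.66, 2.66]. Speed limits (rad/s): [2.39, 2.39, 2.79, 3.14, 3.14, 3.14].

INTERFACE

Orientations are given as a unit quaternion [w, x, y, z].
In Python, from station import ctrl, viewer, ticket gives the robot as it stands.
- The arm moves only by the tool drive_tool, never from a script. Its argument "plan" is a list of rows, each an object with "rotation": the turn, a rotation vector about the tool's x, y, z normalised to -1 to 1, where 1 is 5 degrees, a list of three; "slide": the shift along the tool's x, y, z normalised to -1 to 1, where 1 is 50 mm, a list of three; "grip": the finger opening in mm, from 0 to 85.4. A call has 1 to 8 rows; each row shifts and turns the commanded pose from where the row before left it, along the tool's axes as they then stand; what a row does not reach is not made up. A row lasts 1/8 s, in which the tool goes at most 62.5 mm and 10.7 degrees, less where a joint would pass 70% of its speed; a pose out of reach is approached as far as the arm can. A call with a number of a shift or a turn outside -1 to 1 is refused whole. A call with a gripper value outside its range is refused whole. The fingers move at their own pace and stop on an object; "newtons" is the grip in N (left out, the last holds). Time passes only in rows, so rows that do not move let the fingers close. It gives the time, the measured TCP pose, the force, the opening and the grip force at its end, in the units of the state.
- ctrl.sense(): the state, without advancing time (a new reading comes with each control period).
- viewer.capture(name): name is "scene" or "side" or "wrist"; returns a dict with "color" (400x640x3 uint8, red, green, blue), "range_z" (400x640 float32, mm along the optical axis (not along the pixel's ray), 0 where there is no reading), "fx", "fy", "cx", "cy" (pixels), "dist" ([k1, k2, p1, p2, k3] as OpenCV has them; the pictures are not rectified), "R" (3x3) and "t" (3): a world point X has camera coordinates R X + t. Camera axes: x right, y down, z forward; pixel columns grow to the right and rows downward; lengths in mm; the calibration is good to about 2 mm. A picture is of the moment at which its call begins.
- ticket.hand_in(): hands the job in; it is judged then, once.
The state is a dict: "time_s": time; "q": joint angles; "qd": joint speeds; "joint_torque": joint torques, N m; "tool_pos": TCP position; "ee_rot": TCP orientation; "ft_force": force on the tool from outside, world axes, zero at the start; "torque": the same for the moment, N m; "gripper_width": opening from 0.0 (shut) to 1.0 (fully open); "finger_force": force on a finger pad.
Only numpy, scipy, OpenCV 4.12 (cv2) and the standard library are available. Lean on these libraries where they do the work, as an engineer would, in place of code of your own. Each camera call takes 0.05 s, during which the arm holds its last target. There are 200 camera calls.

## Working session

There is one attempt and no reset: what is moved stays moved. The work goes in short steps, Python scripts to look and compute and a tool call to move; the robot and the scene stay as the last step left them, time stands still between calls to the robot, and variables do not carry over. Pictures are saved under pics/ and viewed, at most 13 in all, crops included, and the job is handed in when it is done.

Besides the shell and the picture viewer there is one more tool, called after "Call:" by a JSON object that holds its "method" and its "body", one argument or row to a line. drive_tool: Moves the arm, as the interface text tells. Its arguments: {"type":"object","properties":{"plan":{"type":"array"},"newtons":{"type":"number"}},"required":["plan"]}

```bash
mkdir -p pics; ls; cat > h.py <<'E'
import numpy as np, cv2
from station import ctrl, viewer, ticket
def cap(n):
    c=viewer.capture(n); np.savez(f'{n}.npz',**{k:np.array(v) for k,v in c.items()}); return c
def load(n): return dict(np.load(f'{n}.npz'))
def save(c,f): cv2.imwrite(f'pics/{f}.png',np.array(c['color'])[:,:,::-1])
def KD(c): return np.array([[c['fx'],0,c['cx']],[0,c['fy'],c['cy']],[0,0,1.]],float),np.array(c['dist'],float)
def rays(c,px):
    K,D=KD(c); u=cv2.undistortPoints(np.array(px,float).reshape(-1,1,2),K,D).reshape(-1,2)
    R=np.array(c['R']);t=np.array(c['t'])
    return -R.T@t, np.c_[u,np.ones(len(u))]@R   # origin, dirs (depth-scaled)
def onplane(c,px,z):
    o,d=rays(c,px); return o+d*((z-o[2])/d[:,2])[:,None]
def cloud(c):
    v,u=np.mgrid[0:400,0:640]; o,d=rays(c,np.c_[u.ravel(),v.ravel()])
    P=o+d*np.array(c['range_z']).ravel()[:,None]; return P.reshape(400,640,3)
def tri(c1,p1,c2,p2):
    o1,d1=rays(c1,[p1]);o2,d2=rays(c2,[p2]);d1=d1[0];d2=d2[0]
    s=np.linalg.lstsq(np.c_[d1,-d2],o2-o1,rcond=None)[0]
    a=o1+s[0]*d1;b=o2+s[1]*d2; return (a+b)/2,np.linalg.norm(a-b)
def proj(c,X):
    K,D=KD(c); r,_=cv2.Rodrigues(np.array(c['R'],float)); return cv2.projectPoints(np.array(X,float).reshape(-1,1,3),r,np.array(c['t'],float),K,D)[0].reshape(-1,2)
E
python3 - <<'E'
from h import *
for n in ['scene','side']:
    c=cap(n); save(c,n); print(n,-np.array(c['R']).T@c['t'],c['fx'])
s=ctrl.sense(); print(s['tool_pos'],s['ee_rot'],s['gripper_width'])
E
```

```text
pics
scene [1404.1305034   151.40712598 1109.02914532] 427.7606563817491
side [ -71.81185452  392.32477936 1079.2079151 ] 397.4402502719665
[ 263.39529539 -538.5600113   249.03354485] [-8.49195240e-04  9.74259079e-01  2.25429608e-01 -1.29154781e-04] 1.002649002306402
```

View pics/scene.png

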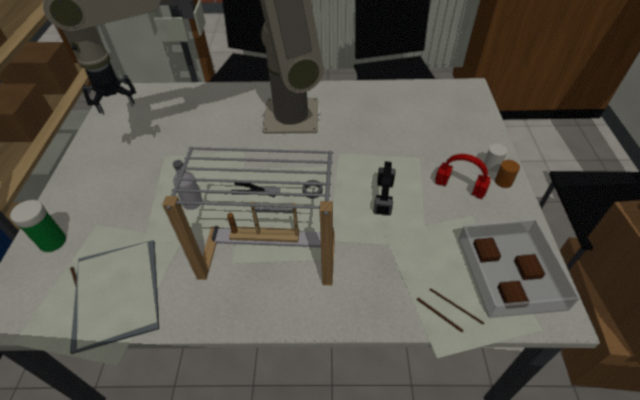

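View pics/side.png

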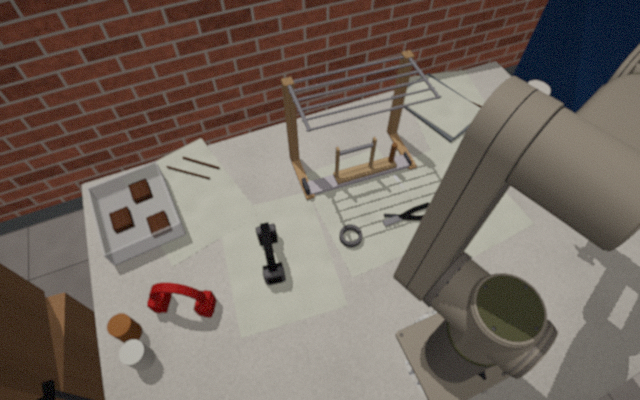

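Candidates for the ear defenders: the black object at scene (384,188) / side (269,252), or the red one at scene (463,175) / side (183,297). The description says black, so I take the first. The bar is at scene (274,208) and the push post at scene (232,222). Next I check the choice in a crop and measure.

```bash
python3 - <<'E'
from h import *
S=load('scene');T=load('side')
def crop(c,x0,y0,w,h,k): return cv2.resize(c['color'][y0:y0+h,x0:x0+w][:,:,::-1],None,fx=k,fy=k,interpolation=cv2.INTER_CUBIC)
a=crop(S,355,150,60,75,5);b=crop(T,235,210,60,75,5)
c=crop(S,160,170,180,80,4); d=crop(T,290,120,180,80,4)
cv2.imwrite('pics/ear_crop.png',np.hstack([a,b])); cv2.imwrite('pics/rack_crop.png',np.vstack([c[:290],d[:290]]))
for n,C,(x0,y0,x1,y1) in [('scene',S,(360,150,410,225)),('side',T,(245,215,295,295))]:
    P=cloud(C); g=C['color'].max(2).astype(int); m=np.zeros_like(g,bool); m[y0:y1,x0:x1]=True
    m&=(g<75)&(P[:,:,2]>8)&(C['range_z']>0); Q=P[m]
    print(n,len(Q),'z pct',np.percentile(Q[:,2],[50,98,99.5]).round(1))
    for lo,hi in [(5,62),(62,100),(100,130),(130,150)]:
        q=Q[(Q[:,2]>lo)&(Q[:,2]<hi)]
        if len(q)>5:
            r=cv2.minAreaRect(q[:,:2].astype(np.float32)); print(lo,hi,len(q),q.min(0).round(),q.max(0).round(),'rect',np.round(r[0],1),np.round(r[1],1),round(r[2],1))
E
```

```text
scene 737 z pct [ 60.3 141.2 142.8]
5 62 416 [365. 297.   8.] [537. 377.  62.] rect [451.9 337.3] [ 57.6 172.4] 80.6
62 100 98 [371. 301.  62.] [528. 374.  99.] rect [451.7 337.5] [ 51.7 156. ] 79.9
100 130 96 [475. 320. 100.] [512. 343. 130.] rect [493.8 330.7] [22.1 36.9] 87.4
130 150 127 [410. 323. 130.] [490. 355. 144.] rect [450.8 338.7] [23.6 82.5] 80.3
side 785 z pct [ 75.8 142.6 144.5]
5 62 322 [354. 304.   9.] [506. 377.  62.] rect [429.9 339.6] [ 52.6 150.2] 80.5
62 100 121 [362. 306.  62.] [512. 366.  99.] rect [438.4 336.3] [ 45.3 152. ] 81.1
100 130 118 [379. 321. 101.] [494. 357. 130.] rect [436.5 340.3] [ 20.  113.9] 80.7
130 150 224 [404. 322. 130.] [484. 354. 146.] rect [443.6 339. ] [24.  80.4] 80.2
```

View pics/ear_crop.png

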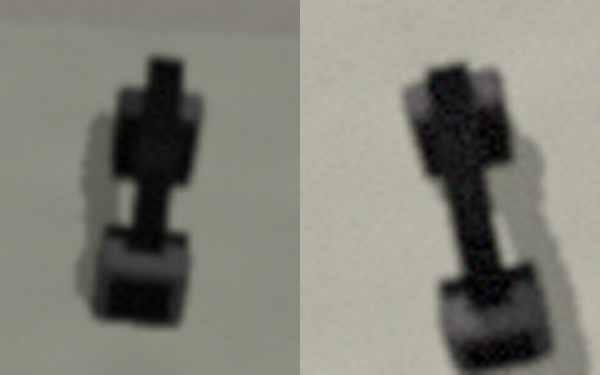

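View pics/rack_crop.png

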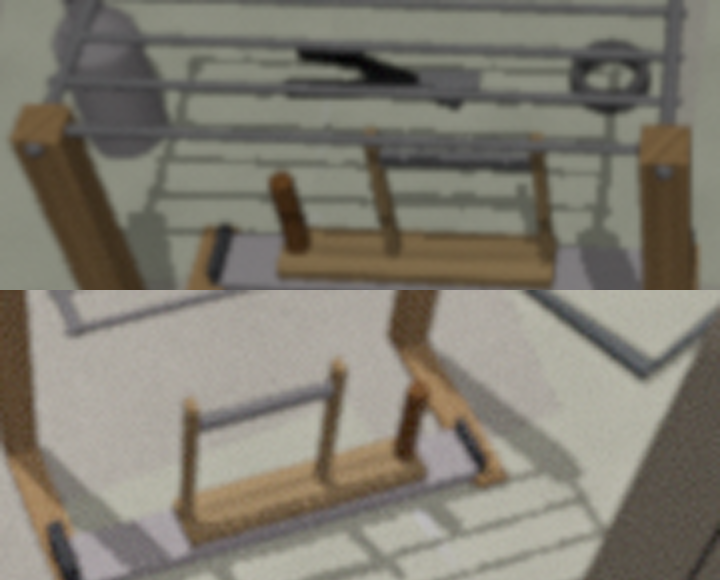

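The crop confirms upright black ear defenders with two cups and a band, yawed about -10°. The rack crop shows the bar from scene (256,209) to (294,210), and side (340,152) to (373,144). The push post top is at scene (230,215) / side (394,145). Now I triangulate.

```bash
python3 - <<'E'
from h import *
S=load('scene');T=load('side')
pairs={'barL+y':((293.8,210.5),(339.5,152.5)),'bar-y':((255.8,209.5),(373,144.5)),'post+y top':((294,204),(337.5,148)),'post-y top':((253.2,203.5),(374.3,138.5)),'push top':((230.2,215),(394.3,145)),
}
for k,(a,b) in pairs.items():
    X,e=tri(S,a,T,b); print(k,X.round(1),'gap',round(e,1))
for n,C,box in [('scene',S,(255,205,295,214)),('side',T,(338,140,376,156))]:
    P=cloud(C);x0,y0,x1,y1=box;Q=P[y0:y1,x0:x1].reshape(-1,3);q=Q[(Q[:,2]>140)&(Q[:,2]<165)];print(n,'bar',len(q),q.mean(0).round(1) if len(q) else '', q.min(0).round() , q.max(0).round(), np.polyfit(q[:,1],q[:,0],1))
# wood: uprights, carriage base, push post
for n,C in [('scene',S),('side',T)]:
    P=cloud(C);hsv=cv2.cvtColor(C['color'],cv2.COLOR_RGB2HSV)
    w=(hsv[:,:,0]>6)&(hsv[:,:,0]<24)&(hsv[:,:,1]>80)
    def sel(x,y,z): return w&(P[:,:,0]>x[0])&(P[:,:,0]<x[1])&(P[:,:,1]>y[0])&(P[:,:,1]<y[1])&(P[:,:,2]>z[0])&(P[:,:,2]<z[1])
    for nm,s in {'topup':((500,950),(-300,300),(335,355)),'base':((450,720),(-200,250),(28,40)),'push':((450,720),(-300,0),(60,117))}.items():
        q=P[sel(*s)]
        if nm=='topup':
            for h in (q[q[:,1]<0],q[q[:,1]>0]): print(n,nm,len(h),h.mean(0).round(1) if len(h) else '')
        elif len(q)>5: r=cv2.minAreaRect(q[:,:2].astype(np.float32)); print(n,nm,len(q),np.round(r[0],1),np.round(r[1],1),round(r[2],1),np.median(q,0).round(1))
# ear refine: triangulate band-top silhouettes: mask centroid in each view of z>120 pts
m=[]
for C,b in ((S,(360,150,410,225)),(T,(245,215,295,295))):
    P=cloud(C);x0,y0,x1,y1=b;Q=P[y0:y1,x0:x1].reshape(-1,3);q=Q[(Q[:,2]>136)&(Q[:,2]<150)];print('band top z>136',len(q),q.mean(0).round(1))
E
```

```text
barL+y [623.7  47.4 149.3] gap 8.2
bar-y [615.8 -63.4 145.7] gap 7.0
post+y top [622.3  52.5 175.5] gap 2.2
post-y top [616.  -66.1 172.6] gap 4.5
push top [ 611.1 -142.9  114.3] gap 3.8
scene bar 190 [623.9  -4.  151.6] [612. -62. 143.] [633.  53. 164.] [7.08042141e-02 6.24191354e+02]
side bar 180 [615.3 -11.5 153.3] [604. -71. 143.] [626.  54. 165.] [4.65896012e-02 6.15840016e+02]
scene topup 136 [ 751.4 -221.7  343.3]
scene topup 130 [772.8 145.2 343.7]
scene base 695 [624.4   5.2] [319.  46.] 86.1 [624.3 -44.1  32.9]
scene push 105 [ 621.3 -106.2] [88.2 19. ] 80.7 [ 622.4 -135.6   91.2]
side topup 88 [ 744.3 -218.1  344.6]
side topup 98 [765.1 147.2 343.7]
side base 580 [617.1   5.2] [318.3  43.4] 86.7 [610.  -40.6  34.2]
side push 83 [ 607.5 -108. ] [91.7 16. ] 90.0 [ 607.3 -135.4   91.2]
band top z>136 88 [450.7 338.6 139.3]
band top z>136 169 [441.6 339.4 140.1]
```

```bash
cat > plan.py <<'E'
import sys,json,numpy as np
from scipy.spatial.transform import Rotation as Rn, Slerp
def rot(yaw,lean):
    # half-turned grasp: tool y=+ey, tool z = sin(lean)*ex - cos(lean)*ez
    c,s=np.cos(np.radians(yaw)),np.sin(np.radians(yaw)); a=np.radians(lean)
    y=np.array([-s,c,0]); z=np.array([np.sin(a)*c,np.sin(a)*s,-np.cos(a)]); return Rn.from_matrix(np.c_[np.cross(y,z),y,z])
def state(s):
    q=np.array(s['ee_rot']); return np.array(s['tool_pos'],float),Rn.from_quat(q[[1,2,3,0]])
def rows(p,R,wps,grip,vmax=50.,wmax=5.):
    out=[]
    for (tp,tR) in wps:
        tp=np.array(tp,float); n=max(1,int(np.ceil(max(np.linalg.norm(tp-p)/vmax,np.degrees((R.inv()*tR).magnitude())/wmax)*1.04)))
        S=Slerp([0,1],Rn.concatenate([R,tR])); p0=p
        for k in range(1,n+1):
            g=p0+(tp-p0)*k/n; d=np.round(R.inv().apply(g-p)/50,2); w=np.round((R.inv()*S(k/n)).as_rotvec()/np.radians(5),2)
            out.append({'slide':(d+0.).tolist(),'rotation':(w+0.).tolist(),'grip':grip}); p=p+R.apply(d*50); R=R*Rn.from_rotvec(w*np.radians(5))
    for i in range(0,len(out),8): print(json.dumps(out[i:i+8]).replace(' ',''))
    print(len(out),p.round(1)); return p,R
E
python3 - <<'E'
from plan import *; from station import ctrl
p,R=state(ctrl.sense())
pos=lambda r,az,z:[r*np.cos(np.radians(az)),r*np.sin(np.radians(az)),z]
# yaw param here: rot(yaw) has tool x = -ex ; start tool-x yaw 26 => rot yaw -154
w=[(pos(430,-64,330),rot(-144,0)),(pos(430,-28,330),rot(-104,0)),(pos(430,10,330),rot(-59,0)),(pos(440,48,320),rot(-10,0)),([325,360,185],rot(-10,45))]
rows(p,R,w,85)
E
```

```text
[{"slide":[0.0,-0.85,-0.4],"rotation":[0.0,0.0,-0.5],"grip":85},{"slide":[0.03,-0.85,-0.41],"rotation":[-0.01,0.0,-0.49],"grip":85},{"slide":[0.07,-0.84,-0.4],"rotation":[0.0,0.0,-0.5],"grip":85},{"slide":[0.11,-0.84,-0.4],"rotation":[-0.01,0.0,-0.5],"grip":85},{"slide":[0.58,-0.08,0.0],"rotation":[0.0,0.0,-0.89],"grip":85},{"slide":[0.59,-0.04,0.0],"rotation":[0.0,0.0,-0.89],"grip":85},{"slide":[0.6,0.01,0.0],"rotation":[0.0,0.0,-0.89],"grip":85},{"slide":[0.58,0.06,0.0],"rotation":[0.0,0.0,-0.88],"grip":85}]
[{"slide":[0.59,0.1,0.0],"rotation":[0.0,0.0,-0.89],"grip":85},{"slide":[0.57,0.14,0.0],"rotation":[0.0,0.0,-0.89],"grip":85},{"slide":[0.56,0.19,0.0],"rotation":[0.0,0.0,-0.89],"grip":85},{"slide":[0.54,0.23,0.0],"rotation":[0.0,0.0,-0.89],"grip":85},{"slide":[0.53,0.27,0.0],"rotation":[0.0,0.0,-0.89],"grip":85},{"slide":[0.56,-0.05,0.0],"rotation":[0.0,0.0,-0.9],"grip":85},{"slide":[0.56,0.0,0.0],"rotation":[0.0,0.0,-0.9],"grip":85},{"slide":[0.56,0.04,0.0],"rotation":[0.0,0.0,-0.9],"grip":85}]
[{"slide":[0.55,0.08,0.0],"rotation":[0.0,0.0,-0.9],"grip":85},{"slide":[0.54,0.12
[... 1014 characters left out ...]
,0.02],"rotation":[0.0,0.0,-0.89],"grip":85},{"slide":[-0.05,0.08,0.27],"rotation":[0.0,-0.9,0.0],"grip":85},{"slide":[-0.03,0.07,0.27],"rotation":[0.0,-0.9,0.0],"grip":85},{"slide":[0.0,0.08,0.28],"rotation":[0.0,-0.9,0.0],"grip":85},{"slide":[0.01,0.07,0.27],"rotation":[0.0,-0.9,0.0],"grip":85},{"slide":[0.04,0.08,0.27],"rotation":[0.0,-0.9,0.0],"grip":85},{"slide":[0.06,0.08,0.27],"rotation":[0.0,-0.9,0.0],"grip":85}]
[{"slide":[0.07,0.07,0.26],"rotation":[0.0,-0.9,0.0],"grip":85},{"slide":[0.1,0.08,0.26],"rotation":[0.0,-0.9,0.0],"grip":85},{"slide":[0.12,0.07,0.25],"rotation":[0.0,-0.9,0.0],"grip":85},{"slide":[0.14,0.08,0.23],"rotation":[0.0,-0.9,0.0],"grip":85}]
44 [325.  360.1 185.1]
```

Call:
{"method": "drive_tool", "body": {
  "plan": [
    {"slide": [0, -0.85, -0.4], "rotation": [0, 0, -0.5], "grip": 85},
    {"slide": [0.05, -0.85, -0.4], "rotation": [0, 0, -0.5], "grip": 85},
    {"slide": [0.05, -0.85, -0.4], "rotation": [0, 0, -0.5], "grip": 85},
    {"slide": [0.1, -0.85, -0.4], "rotation": [0, 0, -0.5], "grip": 85},
    {"slide": [0.6, -0.1, 0], "rotation": [0, 0, -0.9], "grip": 85},
    {"slide": [0.6, -0.05, 0], "rotation": [0, 0, -0.9], "grip": 85},
    {"slide": [0.6, 0, 0], "rotation": [0, 0, -0.9], "grip": 85},
    {"slide": [0.6, 0.05, 0], "rotation": [0, 0, -0.9], "grip": 85}
  ]
}}

```text
time_s: 1.1
tool_pos: [273.1, -300.0, 329.7]
ee_rot: [-0.0, 0.89, 0.455, -0.0]
ft_force: [0.4, 0.4, 0.3]
gripper_width: 0.992
finger_force: 0.0
```

Call:
{"method": "drive_tool", "body": {
  "plan": [
    {"slide": [0.6, 0.1, 0], "rotation": [0, 0, -0.9], "grip": 85},
    {"slide": [0.55, 0.15, 0], "rotation": [0, 0, -0.9], "grip": 85},
    {"slide": [0.55, 0.2, 0], "rotation": [0, 0, -0.9], "grip": 85},
    {"slide": [0.55, 0.25, 0], "rotation": [0, 0, -0.9], "grip": 85},
    {"slide": [0.55, 0.25, 0], "rotation": [0, 0, -0.9], "grip": 85},
    {"slide": [0.55, -0.05, 0], "rotation": [0, 0, -0.9], "grip": 85},
    {"slide": [0.55, 0, 0], "rotation": [0, 0, -0.9], "grip": 85},
    {"slide": [0.55, 0.05, 0], "rotation": [0, 0, -0.9], "grip": 85}
  ]
}}

```text
time_s: 2.1
tool_pos: [391.6, -114.3, 329.5]
ee_rot: [-0.0, 0.706, 0.708, -0.0]
ft_force: [0.4, -0.6, -0.6]
gripper_width: 0.998
finger_force: 0.0
```

Call:
{"method": "drive_tool", "body": {
  "plan": [
    {"slide": [0.55, 0.1, 0], "rotation": [0, 0, -0.9], "grip": 85},
    {"slide": [0.55, 0.1, 0], "rotation": [0, 0, -0.9], "grip": 85},
    {"slide": [0.55, 0.15, 0], "rotation": [0, 0, -0.9], "grip": 85},
    {"slide": [0.5, 0.2, 0], "rotation": [0, 0, -0.9], "grip": 85},
    {"slide": [0.5, 0.25, 0], "rotation": [0, 0, -0.9], "grip": 85},
    {"slide": [0.45, 0.3, 0], "rotation": [0, 0, -0.9], "grip": 85},
    {"slide": [0.45, 0.35, 0], "rotation": [0, 0, -0.9], "grip": 85},
    {"slide": [0.5, 0.05, 0], "rotation": [0, 0, -0.9], "grip": 85}
  ]
}}

```text
time_s: 3.1
tool_pos: [410.2, 100.8, 329.3]
ee_rot: [-0.001, 0.452, 0.892, -0.0]
ft_force: [-0.3, 0.3, 0.3]
gripper_width: 0.996
finger_force: 0.0
```

Call:
{"method": "drive_tool", "body": {
  "plan": [
    {"slide": [0.5, 0.1, 0], "rotation": [0, 0, -0.9], "grip": 85},
    {"slide": [0.5, 0.1, 0], "rotation": [0, 0, -0.9], "grip": 85},
    {"slide": [0.5, 0.15, 0], "rotation": [0, 0, -0.9], "grip": 85},
    {"slide": [0.5, 0.2, 0], "rotation": [0, 0, -0.9], "grip": 85},
    {"slide": [0.45, 0.2, 0], "rotation": [0, 0, -0.9], "grip": 85},
    {"slide": [0.45, 0.25, 0], "rotation": [0, 0, -0.9], "grip": 85},
    {"slide": [0.45, 0.3, 0], "rotation": [0, 0, -0.9], "grip": 85},
    {"slide": [0.4, 0.35, 0], "rotation": [0, 0, -0.9], "grip": 85}
  ]
}}

```text
time_s: 4.1
tool_pos: [311.4, 283.7, 329.7]
ee_rot: [-0.0, 0.155, 0.988, -0.0]
ft_force: [0.0, -0.4, 0.3]
gripper_width: 0.994
finger_force: 0.0
```

```bash
python3 - <<'E'
from plan import *; from station import ctrl
s=ctrl.sense();p,R=state(s);print(s['time_s'],p,np.round(s['q'],2),R.as_matrix()[:,0].round(2))
rows(p,R,[([325,360,185],rot(-10,45))],85)
E
```

```text
4.1 [311.39010129 283.65706391 329.65934061] [ 0.62 -0.38  1.82 -0.    1.71 -0.64] [-0.95  0.31  0.  ]
[{"slide":[0.02,0.15,0.29],"rotation":[-0.06,-0.9,-0.15],"grip":85},{"slide":[0.04,0.16,0.29],"rotation":[-0.06,-0.9,-0.15],"grip":85},{"slide":[0.06,0.15,0.28],"rotation":[-0.06,-0.9,-0.14],"grip":85},{"slide":[0.09,0.15,0.28],"rotation":[-0.07,-0.9,-0.15],"grip":85},{"slide":[0.1,0.15,0.27],"rotation":[-0.06,-0.89,-0.15],"grip":85},{"slide":[0.12,0.15,0.27],"rotation":[-0.06,-0.9,-0.15],"grip":85},{"slide":[0.14,0.15,0.26],"rotation":[-0.06,-0.9,-0.14],"grip":85},{"slide":[0.15,0.15,0.24],"rotation":[-0.06,-0.9,-0.15],"grip":85}]
[{"slide":[0.18,0.16,0.23],"rotation":[-0.06,-0.9,-0.15],"grip":85},{"slide":[0.19,0.15,0.22],"rotation":[-0.07,-0.9,-0.15],"grip":85}]
10 [324.8 360.  185.1]
```

Call:
{"method": "drive_tool", "body": {
  "plan": [
    {"slide": [0.02, 0.15, 0.29], "rotation": [-0.06, -0.9, -0.15], "grip": 85},
    {"slide": [0.04, 0.15, 0.29], "rotation": [-0.06, -0.9, -0.15], "grip": 85},
    {"slide": [0.06, 0.15, 0.28], "rotation": [-0.06, -0.9, -0.15], "grip": 85},
    {"slide": [0.09, 0.15, 0.28], "rotation": [-0.06, -0.9, -0.15], "grip": 85},
    {"slide": [0.1, 0.15, 0.27], "rotation": [-0.06, -0.9, -0.15], "grip": 85},
    {"slide": [0.12, 0.15, 0.27], "rotation": [-0.06, -0.9, -0.15], "grip": 85},
    {"slide": [0.14, 0.15, 0.26], "rotation": [-0.06, -0.9, -0.15], "grip": 85},
    {"slide": [0.15, 0.15, 0.24], "rotation": [-0.06, -0.9, -0.15], "grip": 85}
  ]
}}

```text
time_s: 5.1
tool_pos: [322.9, 343.5, 213.8]
ee_rot: [0.309, 0.097, 0.946, -0.028]
ft_force: [-0.0, 0.3, 0.4]
gripper_width: 0.998
finger_force: 0.0
```

Call:
{"method": "drive_tool", "body": {
  "plan": [
    {"slide": [0.18, 0.16, 0.23], "rotation": [-0.06, -0.9, -0.15], "grip": 70},
    {"slide": [0.19, 0.15, 0.22], "rotation": [-0.06, -0.9, -0.15], "grip": 70},
    {"slide": [0, 0, 0], "rotation": [0, 0, 0], "grip": 70}
  ]
}}

```text
time_s: 5.48
tool_pos: [324.3, 357.7, 182.5]
ee_rot: [0.381, 0.079, 0.921, -0.037]
ft_force: [-0.9, -0.0, 0.2]
gripper_width: 0.821
finger_force: 0.0
```

```bash
python3 - <<'E'
from h import *; from plan import *
s=ctrl.sense();p,R=state(s);print(s['time_s'],p,np.round(s['q'],2),R.as_matrix().round(3))
W=cap('wrist');save(W,'wrist1')
P=cloud(W);g=W['color'].max(2)
for lo,hi in [(40,64),(100,125),(125,134),(134,150)]:
    m=(P[:,:,2]>lo)&(P[:,:,2]<hi)&(W['range_z']>0)&(g<90)&(abs(P[:,:,0]-446)<110)&(abs(P[:,:,1]-339)<70); q=P[m]
    if len(q)>20: r=cv2.minAreaRect(q[:,:2].astype(np.float32)); print(lo,len(q),q.mean(0).round(1),np.round(r[0],1),np.round(r[1],1),round(r[2],1),'zmax',np.percentile(q[:,2],99).round(1))
E
```

```text
5.475 [324.26610066 357.73042278 182.51676642] [ 1.24 -0.25  2.17 -0.84  1.22  0.14] [[-0.698  0.173  0.695]
 [ 0.117  0.985 -0.128]
 [-0.707 -0.008 -0.707]]
40 3915 [384.3 347.8  54.3] [437.7 339.1] [ 59.3 163.6] 80.1 zmax 62.7
100 1544 [389.9 347.7 112.9] [391.1 347.4] [24.  23.3] 81.5 zmax 124.8
125 628 [408.  344.8 129.7] [408.3 344.6] [23.5 19.6] 82.4 zmax 134.0
134 714 [431.7 340.8 138. ] [438.4 339.7] [23.6 48.8] 81.0 zmax 140.8
```

View pics/wrist1.png

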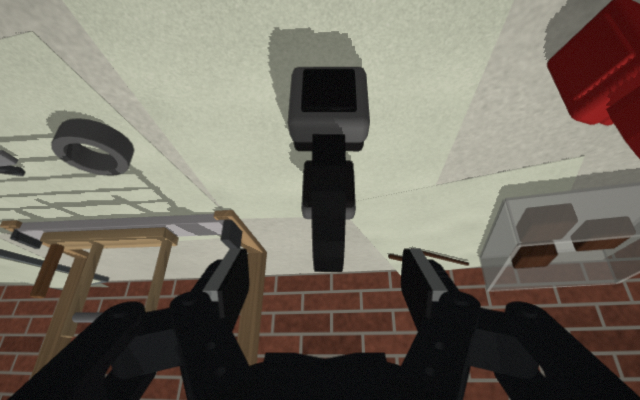

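The band stands centred between the fingers at (328,200), and the pose was reached accurately. Now I go in and grip.

Call:
{"method": "drive_tool", "body": {
  "plan": [
    {"slide": [0, 0.02, 0.4], "rotation": [0, 0, 0], "grip": 70},
    {"slide": [0, 0.02, 0.4], "rotation": [0, 0, 0], "grip": 70},
    {"slide": [0, 0.02, 0.4], "rotation": [0, 0, 0], "grip": 70},
    {"slide": [0, 0, 0.4], "rotation": [0, 0, 0], "grip": 70},
    {"slide": [0, 0, 0.4], "rotation": [0, 0, 0], "grip": 70},
    {"slide": [0, 0, 0], "rotation": [0, 0, 0], "grip": 15},
    {"slide": [0, 0, 0], "rotation": [0, 0, 0], "grip": 15},
    {"slide": [0, 0, 0], "rotation": [0, 0, 0], "grip": 15}
  ],
  "newtons": 60
}}

```text
time_s: 6.52
tool_pos: [396.0, 349.9, 116.0]
ee_rot: [0.382, 0.081, 0.92, -0.034]
ft_force: [1.2, -0.4, 1.2]
gripper_width: 0.264
finger_force: 59.7
```

Call:
{"method": "drive_tool", "body": {
  "plan": [
    {"slide": [0, 0, 0], "rotation": [0, 0, 0], "grip": 15},
    {"slide": [0, 0, 0], "rotation": [0, 0, 0], "grip": 15},
    {"slide": [0, 0, 0], "rotation": [0, 0, 0], "grip": 15}
  ]
}}

```text
time_s: 6.9
tool_pos: [396.0, 350.0, 116.0]
ee_rot: [0.382, 0.081, 0.92, -0.034]
ft_force: [-3.1, -0.8, 6.9]
gripper_width: 0.267
finger_force: 60.3
```

```bash
python3 - <<'E'
from plan import *; from station import ctrl
s=ctrl.sense();p,R=state(s);print(s['time_s'],p,s['finger_force'],s['gripper_width'])
yb=-3.4; c=(np.array([445.7,338.5]))
e=lambda y:np.array([np.cos(np.radians(y)),np.sin(np.radians(y))])
def cross(y,dx,dz): return None
# grasp offset body frame
d=p[:2]-c; g=np.array([d@e(-9.6), d@np.array([-e(-9.6)[1],e(-9.6)[0]])]); print('grasp in body',g,p[2])
E
```

```text
6.9 [396.03724866 349.99728396 116.03054517] 60.34948353852087 0.2671179219521048
grasp in body [-50.88466365   3.05408162] 116.03054516775518
```

```bash
cat >> plan.py <<'E'
def yawto(R,yaw):
    y=R.as_matrix()[:,1]; cur=np.degrees(np.arctan2(-y[0],y[1])); return Rn.from_euler('z',yaw-cur,degrees=True)*R
E
python3 - <<'E'
from plan import *; from station import ctrl
s=ctrl.sense();p,R=state(s); print(np.degrees(np.arctan2(-R.as_matrix()[0,1],R.as_matrix()[1,1])))
p,R=rows(p,R,[([396,350,200],R),([385,350,288],R)],15,vmax=30)
rows(p,R,[([378,-4,288],yawto(R,-3.4))],15,vmax=32)
E
```

```text
-10.050851263680027
[{"slide":[-0.4,0.0,-0.4],"rotation":[0.0,0.0,0.0],"grip":15},{"slide":[-0.39,0.0,-0.39],"rotation":[0.0,0.0,0.0],"grip":15},{"slide":[-0.4,0.0,-0.4],"rotation":[0.0,0.0,0.0],"grip":15},{"slide":[-0.27,-0.01,-0.35],"rotation":[0.0,0.0,0.0],"grip":15},{"slide":[-0.28,-0.01,-0.35],"rotation":[0.0,0.0,0.0],"grip":15},{"slide":[-0.27,-0.01,-0.34],"rotation":[0.0,0.0,0.0],"grip":15},{"slide":[-0.27,-0.01,-0.35],"rotation":[0.0,0.0,0.0],"grip":15}]
7 [384.9 350.  287.8]
[{"slide":[-0.06,-0.58,0.06],"rotation":[-0.08,0.0,-0.08],"grip":15},{"slide":[-0.07,-0.59,0.07],"rotation":[-0.08,0.0,-0.08],"grip":15},{"slide":[-0.05,-0.58,0.05],"rotation":[-0.08,0.0,-0.07],"grip":15},{"slide":[-0.06,-0.59,0.06],"rotation":[-0.07,0.0,-0.08],"grip":15},{"slide":[-0.04,-0.58,0.04],"rotation":[-0.08,0.0,-0.08],"grip":15},{"slide":[-0.05,-0.59,0.05],"rotation":[-0.08,0.0,-0.08],"grip":15},{"slide":[-0.04,-0.59,0.04],"rotation":[-0.08,0.0,-0.08],"grip":15},{"slide":[-0.04,-0.58,0.04],"rotation":[-0.08,0.0,-0.08],"grip":15}]
[{"slide":[-0.03,-0.59,0.03],"rotation":[-0.08,0.0,-0.07],"grip":15},{"slide":[-0.03,-0.59,0.03],"rotation":[-0.08,0.0,-0.08],"grip":15},{"slide":[-0.02,-0.59,0.02],"rotation":[-0.07,0.0,-0.08],"grip":15},{"slide":[-0.02,-0.59,0.02],"rotation":[-0.08,0.0,-0.08],"grip":15}]
12 [377.7  -4.  288. ]
```

Call:
{"method": "drive_tool", "body": {
  "plan": [
    {"slide": [-0.2, 0, -0.2], "rotation": [0, 0, 0], "grip": 15},
    {"slide": [-0.4, 0, -0.4], "rotation": [0, 0, 0], "grip": 15},
    {"slide": [-0.4, 0, -0.4], "rotation": [0, 0, 0], "grip": 15},
    {"slide": [-0.4, 0, -0.4], "rotation": [0, 0, 0], "grip": 15},
    {"slide": [-0.4, 0, -0.4], "rotation": [0, 0, 0], "grip": 15},
    {"slide": [-0.28, 0, -0.35], "rotation": [0, 0, 0], "grip": 15},
    {"slide": [-0.2, 0, -0.3], "rotation": [0, 0, 0], "grip": 15},
    {"slide": [0, 0, 0], "rotation": [0, 0, 0], "grip": 15}
  ]
}}

```text
time_s: 7.9
tool_pos: [389.8, 351.4, 283.6]
ee_rot: [0.382, 0.081, 0.92, -0.033]
ft_force: [-0.9, -0.0, -2.8]
gripper_width: 0.27
finger_force: 59.5
```

Call:
{"method": "drive_tool", "body": {
  "plan": [
    {"slide": [-0.03, -0.3, 0.03], "rotation": [-0.08, 0, -0.08], "grip": 15},
    {"slide": [-0.06, -0.58, 0.06], "rotation": [-0.08, 0, -0.08], "grip": 15},
    {"slide": [-0.06, -0.58, 0.06], "rotation": [-0.08, 0, -0.08], "grip": 15},
    {"slide": [-0.05, -0.58, 0.05], "rotation": [-0.08, 0, -0.08], "grip": 15},
    {"slide": [-0.05, -0.58, 0.05], "rotation": [-0.08, 0, -0.08], "grip": 15},
    {"slide": [-0.04, -0.58, 0.04], "rotation": [-0.08, 0, -0.08], "grip": 15},
    {"slide": [-0.04, -0.58, 0.04], "rotation": [-0.08, 0, -0.08], "grip": 15},
    {"slide": [-0.04, -0.58, 0.04], "rotation": [-0.08, 0, -0.08], "grip": 15}
  ]
}}

```text
time_s: 8.9
tool_pos: [414.9, 170.2, 278.8]
ee_rot: [0.373, 0.052, 0.926, -0.039]
ft_force: [0.4, -0.0, -2.4]
gripper_width: 0.267
finger_force: 59.5
```

Call:
{"method": "drive_tool", "body": {
  "plan": [
    {"slide": [-0.03, -0.58, 0.03], "rotation": [-0.08, 0, -0.08], "grip": 15},
    {"slide": [-0.03, -0.58, 0.03], "rotation": [-0.08, 0, -0.08], "grip": 15},
    {"slide": [-0.02, -0.58, 0.02], "rotation": [-0.08, 0, -0.08], "grip": 15},
    {"slide": [-0.02, -0.58, 0.02], "rotation": [-0.08, 0, -0.08], "grip": 15},
    {"slide": [0, -0.25, 0], "rotation": [0, 0, 0], "grip": 15},
    {"slide": [0, 0, 0], "rotation": [0, 0, 0], "grip": 15},
    {"slide": [0, 0, 0], "rotation": [0, 0, 0], "grip": 15}
  ]
}}

```text
time_s: 9.78
tool_pos: [465.4, 90.5, 284.6]
ee_rot: [0.355, 0.045, 0.932, -0.054]
ft_force: [-1.3, -0.1, -1.4]
gripper_width: 0.268
finger_force: 59.5
```

```bash
python3 - <<'E'
from h import *; from plan import *
s=ctrl.sense();p,R=state(s);print(s['time_s'],p.round(1),np.round(s['q'],2),s['gripper_width'],s['finger_force'],s['ft_force']);print(R.as_matrix().round(3))
V={}
for n in ['scene','side','wrist']:
    V[n]=cap(n)
    C=V[n]
save(V['side'],'side2')
o=[cv2.resize(np.array(V[n]['color'])[:,:,::-1],None,fx=.62,fy=.62) for n in V]; cv2.imwrite('pics/three.png',np.vstack([np.hstack(o[:2]),np.hstack([o[2],o[2]*0])]))
E
```

```text
9.775 [465.4  90.5 284.6] [ 0.33 -0.89  2.37 -0.4   1.04 -1.05] 0.2676530903880676 59.480886303208536 [-1.30136513 -0.1079435  -1.40628383]
[[-0.745  0.121  0.656]
 [ 0.045  0.99  -0.132]
 [-0.666 -0.068 -0.743]]
```

View pics/three.png

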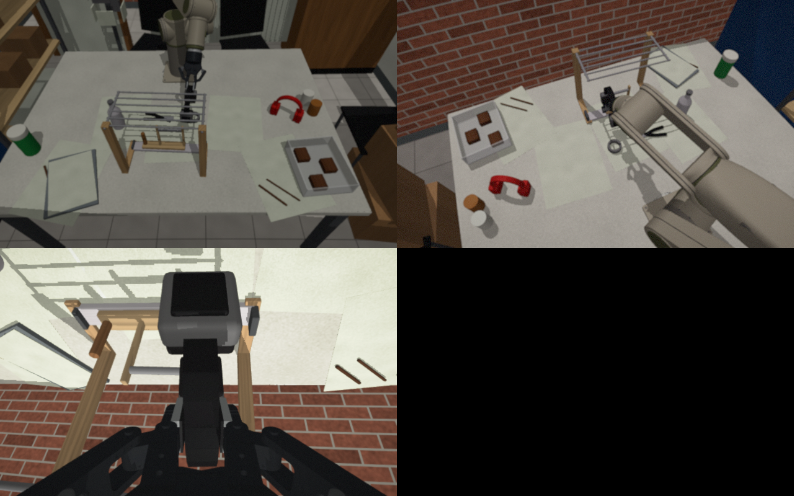

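The side and scene views show the ear defenders still held, with a cup at wrist (200,310). The arm stopped at joint 2's limit. I'll check the grip transform from the wrist cloud and replan, moving across higher and closer to the shelf.

```bash
cat > body.py <<'E'
from plan import *
# ear in tool: at grasp tool R0, ear yaw -10.05, TCP in body G
R0=Rn.from_quat([0.081,0.92,-0.034,0.382]); E0=Rn.from_euler('z',-10.05,degrees=True); G=np.array([-51,0,116.])
RE=R0.inv()*E0   # ear axes in tool
def ear(p,R): E=R*RE; return p-E.apply(G),E
E
python3 - <<'E'
from h import *; from body import *
p,R=state(ctrl.sense()); o,E=ear(p,R); print('ear',o.round(1),E.as_euler('ZYX',degrees=True).round(1))
W=load('wrist');P=cloud(W);g=W['color'].max(2)
B=E.inv().apply(P.reshape(-1,3)-o).reshape(P.shape)
m=(W['range_z']>0)&(abs(B[:,:,1])<45)&(abs(B[:,:,0])<110)&(B[:,:,2]>-20)&(B[:,:,2]<160)
m[300:]=False
q=B[m]; print(len(q))
cup=q[(q[:,2]<70)]; print('cup x/y/z pct',np.percentile(cup,[2,10,50,90,98],axis=0).round(1).tolist())
band=q[(q[:,2]>90)]; 
if len(band): print('band',len(band),np.percentile(band,[2,50,98],axis=0).round(1).tolist(),'r',np.percentile(np.hypot(band[:,0],band[:,2]-70),[5,50,95]).round(1))
f=cup[(cup[:,0]<-75)&(cup[:,2]>8)&(cup[:,2]<50)]; print('outer face slope dx/dz',np.polyfit(f[:,2],f[:,0],1), 'dx/dy',np.polyfit(f[:,1],f[:,0],1))
E
```

```text
ear [508.7  77.5 166.7] [-7.1  3.2 -3.9]
29382
cup x/y/z pct [[-89.3, -29.4, 6.7], [-88.8, -25.3, 17.3], [-84.2, -1.7, 49.4], [-66.3, 21.9, 61.3], [42.4, 25.8, 66.5]]
band 10076 [[-82.9, -36.6, 91.2], [-64.7, -0.7, 113.7], [-48.9, 35.8, 129.5]] r [ 66.1  72.4 100.7]
outer face slope dx/dz [-9.95556045e-03 -8.68621297e+01] dx/dy [-5.42462535e-03 -8.71858596e+01]
```

```bash
cat >> body.py <<'E'
def tcp(o,yaw,pitch=0):
    E=Rn.from_euler('ZY',[yaw,pitch],degrees=True); return np.array(o)+E.apply(G), E*RE.inv()
E
python3 - <<'E'
from body import *; from station import ctrl
p,R=state(ctrl.sense())
p,R=rows(p,R,[tcp([526,76,186],-5)],15,vmax=15,wmax=2)
rows(p,R,[tcp([530,-2,186],-3.4)],15,vmax=20)
E
```

```text
[{"slide":[-0.13,-0.07,-0.03],"rotation":[-0.28,-0.22,0.09],"grip":15},{"slide":[-0.12,-0.06,-0.03],"rotation":[-0.27,-0.21,0.08],"grip":15},{"slide":[-0.13,-0.07,-0.03],"rotation":[-0.28,-0.22,0.09],"grip":15}]
3 [475.2  80.4 301.7]
[{"slide":[-0.03,-0.31,0.03],"rotation":[-0.04,0.0,-0.05],"grip":15},{"slide":[-0.03,-0.32,0.03],"rotation":[-0.05,0.0,-0.04],"grip":15},{"slide":[-0.03,-0.32,0.03],"rotation":[-0.04,0.0,-0.05],"grip":15},{"slide":[-0.03,-0.31,0.02],"rotation":[-0.05,0.0,-0.04],"grip":15},{"slide":[-0.02,-0.32,0.03],"rotation":[-0.04,0.0,-0.05],"grip":15}]
5 [479.1   0.9 301.8]
```

Call:
{"method": "drive_tool", "body": {
  "plan": [
    {"slide": [-0.13, -0.07, -0.03], "rotation": [-0.28, -0.22, 0.09], "grip": 15},
    {"slide": [-0.13, -0.07, -0.03], "rotation": [-0.28, -0.22, 0.09], "grip": 15},
    {"slide": [-0.13, -0.07, -0.03], "rotation": [-0.28, -0.22, 0.09], "grip": 15},
    {"slide": [0, 0, 0], "rotation": [0, 0, 0], "grip": 15},
    {"slide": [0, 0, 0], "rotation": [0, 0, 0], "grip": 15}
  ]
}}

```text
time_s: 10.55
tool_pos: [492.1, 86.9, 302.1]
ee_rot: [0.378, 0.043, 0.924, -0.021]
ft_force: [1.2, 0.3, -1.1]
gripper_width: 0.267
finger_force: 59.5
```

```bash
python3 - <<'E'
from body import *; from station import ctrl
s=ctrl.sense();p,R=state(s);o,E=ear(p,R);print(s['time_s'],np.round(s['q'],2),p.round(1),o.round(1),E.as_euler('ZYX',degrees=True).round(1))
rows(p,R,[tcp([530,-2,186],-3.4)],15,vmax=20,wmax=3)
E
```

```text
10.55 [ 0.23 -0.89  2.35 -0.29  0.95 -1.17] [492.1  86.9 302.1] [541.6  81.6 185.6] [-5.5  0.6 -0.3]
[{"slide":[0.02,-0.35,-0.01],"rotation":[-0.07,-0.02,-0.05],"grip":15},{"slide":[0.01,-0.34,-0.02],"rotation":[-0.06,-0.03,-0.05],"grip":15},{"slide":[0.02,-0.35,-0.01],"rotation":[-0.07,-0.02,-0.05],"grip":15},{"slide":[0.02,-0.35,-0.02],"rotation":[-0.07,-0.02,-0.05],"grip":15},{"slide":[0.02,-0.34,-0.02],"rotation":[-0.06,-0.03,-0.05],"grip":15}]
5 [479.    1.2 302.1]
```

The straddle can be done from the +y end, outside the bar's post, at low height and well clear of the shelf. Then I slide along the bar.

```bash
python3 - <<'E'
from body import *; from station import ctrl
p,R=state(ctrl.sense())
p,R=rows(p,R,[tcp([545,113,180],-4)],15,vmax=20,wmax=3)
p,R=rows(p,R,[tcp([560,112,95],-3.4)],15,vmax=20,wmax=3)
p,R=rows(p,R,[tcp([626,108,85],-3.4)],15,vmax=18,wmax=3)
E
```

```text
[{"slide":[0.05,0.3,0.04],"rotation":[-0.12,-0.06,-0.08],"grip":15},{"slide":[0.04,0.29,0.04],"rotation":[-0.13,-0.05,-0.09],"grip":15}]
2 [494.3 116.3 296. ]
[{"slide":[0.2,0.0,0.28],"rotation":[-0.02,0.0,-0.02],"grip":15},{"slide":[0.2,0.0,0.28],"rotation":[-0.01,0.0,-0.01],"grip":15},{"slide":[0.2,0.0,0.29],"rotation":[-0.02,0.0,-0.02],"grip":15},{"slide":[0.2,0.0,0.28],"rotation":[-0.02,0.0,-0.02],"grip":15},{"slide":[0.19,-0.01,0.28],"rotation":[-0.01,-0.01,-0.01],"grip":15}]
5 [509.2 114.8 211.1]
[{"slide":[-0.2,0.0,0.27],"rotation":[0.0,0.0,0.0],"grip":15},{"slide":[-0.19,0.0,0.27],"rotation":[0.0,0.0,0.0],"grip":15},{"slide":[-0.2,0.0,0.27],"rotation":[0.0,0.0,0.0],"grip":15},{"slide":[-0.2,0.0,0.27],"rotation":[0.0,0.0,0.0],"grip":15}]
4 [575.3 110.8 201. ]
```

Call:
{"method": "drive_tool", "body": {
  "plan": [
    {"slide": [0.05, 0.3, 0.04], "rotation": [-0.12, -0.06, -0.08], "grip": 15},
    {"slide": [0.05, 0.3, 0.04], "rotation": [-0.12, -0.06, -0.08], "grip": 15},
    {"slide": [0.2, 0, 0.28], "rotation": [0, 0, 0], "grip": 15},
    {"slide": [0.2, 0, 0.28], "rotation": [0, 0, 0], "grip": 15},
    {"slide": [0.2, 0, 0.28], "rotation": [0, 0, 0], "grip": 15},
    {"slide": [0.2, 0, 0.28], "rotation": [0, 0, 0], "grip": 15},
    {"slide": [0.2, 0, 0.28], "rotation": [0, 0, 0], "grip": 15},
    {"slide": [0, 0, 0], "rotation": [0, 0, 0], "grip": 15}
  ]
}}

```text
time_s: 11.55
tool_pos: [507.0, 115.2, 207.3]
ee_rot: [0.381, 0.033, 0.924, -0.015]
ft_force: [-0.1, -0.5, -0.7]
gripper_width: 0.266
finger_force: 59.5
```

```bash
python3 - <<'E'
from body import *; from station import ctrl
s=ctrl.sense();p,R=state(s);o,E=ear(p,R);print(s['time_s'],np.round(s['q'],2),p.round(1),o.round(1),E.as_euler('ZYX',degrees=True).round(1),s['ft_force'])
p,R=rows(p,R,[tcp([626,108,85],-3.4)],15,vmax=18,wmax=3)
E
```

```text
11.55 [ 0.29 -0.74  2.45 -0.39  0.72 -1.01] [507.  115.2 207.3] [557.4 111.4  91.1] [-4.1  0.2 -0.1] [-0.14047342 -0.53226341 -0.71459815]
[{"slide":[-0.22,0.0,0.26],"rotation":[-0.03,-0.01,-0.02],"grip":15},{"slide":[-0.22,0.01,0.27],"rotation":[-0.02,-0.01,-0.02],"grip":15},{"slide":[-0.22,0.0,0.26],"rotation":[-0.03,-0.02,-0.02],"grip":15},{"slide":[-0.22,0.0,0.26],"rotation":[-0.03,-0.01,-0.02],"grip":15}]
4 [575.2 111.1 201.2]
```

Call:
{"method": "drive_tool", "body": {
  "plan": [
    {"slide": [-0.22, 0, 0.26], "rotation": [-0.03, -0.01, -0.02], "grip": 15},
    {"slide": [-0.22, 0, 0.26], "rotation": [-0.03, -0.01, -0.02], "grip": 15},
    {"slide": [-0.22, 0, 0.26], "rotation": [-0.03, -0.01, -0.02], "grip": 15},
    {"slide": [-0.22, 0, 0.26], "rotation": [-0.03, -0.01, -0.02], "grip": 15},
    {"slide": [0, 0, 0], "rotation": [0, 0, 0], "grip": 15},
    {"slide": [0, 0, 0], "rotation": [0, 0, 0], "grip": 15}
  ]
}}

```text
time_s: 12.3
tool_pos: [575.8, 111.3, 205.4]
ee_rot: [0.385, 0.027, 0.922, -0.011]
ft_force: [-0.4, -0.6, -2.7]
gripper_width: 0.267
finger_force: 59.5
```

```bash
python3 - <<'E'
from body import *; from h import *
s=ctrl.sense();p,R=state(s);o,E=ear(p,R);print(s['time_s'],np.round(s['q'],2),p.round(1),o.round(1),E.as_euler('ZYX',degrees=True).round(1),s['ft_force'])
rows(p,R,[tcp([619.3,-7,85],-3.4)],15,vmax=16,wmax=3)
V={n:cap(n) for n in ('scene','side','wrist')}
for n,C in V.items():
    print(n,'bar ends/push top/ear band top px',proj(C,[[622.5,46,155],[616,-61,155],[611.3,-142.5,119],o+E.apply([0,0,141])]).round(0).tolist())
a=cv2.resize(V['scene']['color'][130:260,160:360][:,:,::-1],None,fx=3,fy=3); b=cv2.resize(V['wrist']['color'][:,:,::-1],None,fx=.31,fy=.31)
cv2.imwrite('pics/straddle.png',a); save(V['wrist'],'wrist3')
E
```

```text
12.3 [ 0.22 -0.48  2.3  -0.36  0.58 -1.07] [575.8 111.3 205.4] [627.1 108.6  89.6] [-3.3 -0.2  0.1] [-0.36693318 -0.55813322 -2.67507777]
[{"slide":[0.01,-0.29,0.01],"rotation":[0.0,0.01,0.0],"grip":15},{"slide":[0.01,-0.29,0.0],"rotation":[0.01,0.0,0.0],"grip":15},{"slide":[0.01,-0.29,0.01],"rotation":[0.0,0.01,0.0],"grip":15},{"slide":[0.0,-0.29,0.01],"rotation":[0.0,0.0,-0.01],"grip":15},{"slide":[0.01,-0.28,0.0],"rotation":[0.01,0.01,0.0],"grip":15},{"slide":[0.01,-0.29,0.01],"rotation":[0.0,0.0,0.0],"grip":15},{"slide":[0.01,-0.29,0.01],"rotation":[0.0,0.01,0.0],"grip":15},{"slide":[0.01,-0.29,0.0],"rotation":[0.01,0.0,0.0],"grip":15}]
8 [568.2  -4.  201.1]
scene bar ends/push top/ear band top px [[292.0, 209.0], [255.0, 207.0], [229.0, 214.0], [313.0, 192.0]]
side bar ends/push top/ear band top px [[339.0, 152.0], [372.0, 143.0], [394.0, 144.0], [319.0, 140.0]]
wrist bar ends/push top/ear band top px [[226.0, 221.0], [59.0, 221.0], [-35.0, 173.0], [325.0, 353.0]]
```

View pics/straddle.png

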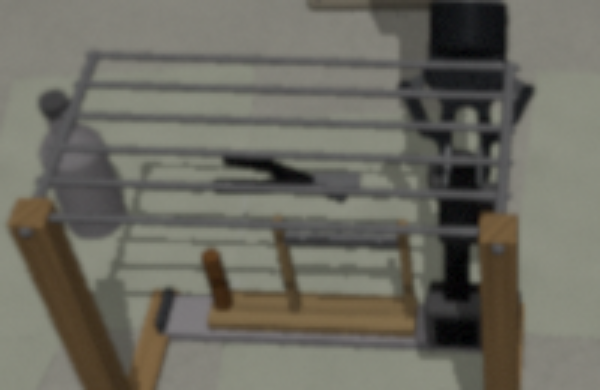

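The crop shows the ear defenders straddling the track line at (455,250), just right of the bar's +y post at (405,260), with the carriage untouched. I slide in along the bar.

Call:
{"method": "drive_tool", "body": {
  "plan": [
    {"slide": [0, -0.29, 0], "rotation": [0, 0, 0], "grip": 15},
    {"slide": [0, -0.29, 0], "rotation": [0, 0, 0], "grip": 15},
    {"slide": [0.01, -0.29, 0], "rotation": [0, 0, 0], "grip": 15},
    {"slide": [0.01, -0.29, 0], "rotation": [0, 0, 0], "grip": 15},
    {"slide": [0.01, -0.29, 0], "rotation": [0, 0, 0], "grip": 15},
    {"slide": [0.01, -0.29, 0], "rotation": [0, 0, 0], "grip": 15},
    {"slide": [0.01, -0.29, 0], "rotation": [0, 0, 0], "grip": 15},
    {"slide": [0.01, -0.29, 0], "rotation": [0, 0, 0], "grip": 15}
  ]
}}

```text
time_s: 13.45
tool_pos: [567.0, -4.4, 203.3]
ee_rot: [0.386, 0.027, 0.922, -0.01]
ft_force: [0.1, 0.2, -2.2]
gripper_width: 0.264
finger_force: 59.5
```

Call:
{"method": "drive_tool", "body": {
  "plan": [
    {"slide": [0, 0, 0], "rotation": [0, 0, 0], "grip": 15},
    {"slide": [0, 0, 0], "rotation": [0, 0, 0], "grip": 15}
  ]
}}

```text
time_s: 13.7
tool_pos: [567.2, -4.0, 203.3]
ee_rot: [0.385, 0.027, 0.922, -0.01]
ft_force: [0.3, 0.3, -1.3]
gripper_width: 0.269
finger_force: 59.5
```

```bash
python3 - <<'E'
from body import *; from h import *
s=ctrl.sense();p,R=state(s);o,E=ear(p,R);print(s['time_s'],np.round(s['q'],2),p.round(1),o.round(1),E.as_euler('ZYX',degrees=True).round(1),s['ft_force'])
rows(p,R,[tcp([619.3,-7,32],-3.4)],15,vmax=12,wmax=3)
V={n:cap(n) for n in ('scene','wrist')}
a=cv2.resize(V['scene']['color'][140:270,160:360][:,:,::-1],None,fx=2.4,fy=2.4); b=cv2.resize(V['wrist']['color'][:,:,::-1],(480,300))
cv2.imwrite('pics/over.png',np.vstack([a,b])[:600])
E
```

```text
13.7 [-0.13 -0.61  2.39  0.09  0.58 -1.7 ] [567.2  -4.  203.3] [618.6  -6.7  87.5] [-3.3 -0.3  0.1] [ 0.32713245  0.32885074 -1.33381807]
[{"slide":[0.15,0.0,0.16],"rotation":[0.01,0.01,0.0],"grip":15},{"slide":[0.16,0.0,0.16],"rotation":[0.0,0.01,0.0],"grip":15},{"slide":[0.15,0.0,0.16],"rotation":[0.01,0.01,-0.01],"grip":15},{"slide":[0.16,0.0,0.16],"rotation":[0.0,0.01,0.0],"grip":15},{"slide":[0.15,0.0,0.16],"rotation":[0.01,0.01,0.0],"grip":15}]
5 [568.5  -4.  147.8]
```

View pics/over.png

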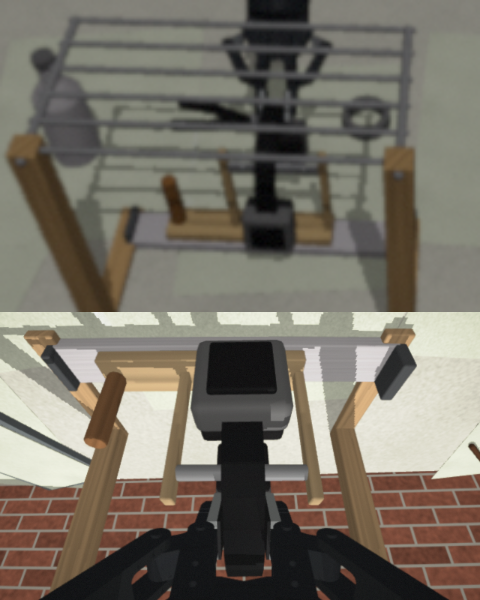

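Both views show the band over the bar, centred between the posts (wrist band at (245,470), bar at (180–305,472)). I lower.

Call:
{"method": "drive_tool", "body": {
  "plan": [
    {"slide": [0.15, 0, 0.16], "rotation": [0, 0.01, 0], "grip": 15},
    {"slide": [0.15, 0, 0.16], "rotation": [0, 0.01, 0], "grip": 15},
    {"slide": [0.15, 0, 0.16], "rotation": [0, 0.01, 0], "grip": 15},
    {"slide": [0.15, 0, 0.16], "rotation": [0, 0.01, 0], "grip": 15},
    {"slide": [0.15, 0, 0.16], "rotation": [0, 0.01, 0], "grip": 15},
    {"slide": [0, 0, 0], "rotation": [0, 0, 0], "grip": 15},
    {"slide": [0, 0, 0], "rotation": [0, 0, 0], "grip": 15}
  ]
}}

```text
time_s: 14.68
tool_pos: [569.5, -4.3, 148.6]
ee_rot: [0.383, 0.027, 0.923, -0.01]
ft_force: [-0.9, 0.2, -1.7]
gripper_width: 0.27
finger_force: 59.5
```

Call:
{"method": "drive_tool", "body": {
  "plan": [
    {"slide": [0.03, 0, 0.03], "rotation": [0, 0, 0], "grip": 15},
    {"slide": [0.03, 0, 0.03], "rotation": [0, 0, 0], "grip": 15},
    {"slide": [0, 0, 0], "rotation": [0, 0, 0], "grip": 15},
    {"slide": [0, 0, 0], "rotation": [0, 0, 0], "grip": 15}
  ]
}}

```text
time_s: 15.18
tool_pos: [569.3, -4.2, 144.2]
ee_rot: [0.383, 0.027, 0.923, -0.01]
ft_force: [0.3, 0.3, -2.7]
gripper_width: 0.27
finger_force: 59.5
```

```bash
python3 - <<'E'
from body import *; from h import *
s=ctrl.sense();p,R=state(s);o,E=ear(p,R);print(s['time_s'],p.round(1),o.round(1),E.as_euler('ZYX',degrees=True).round(1),s['ft_force'])
E
```

```text
15.175 [569.3  -4.2 144.2] [620.2  -6.9  28.2] [-3.3  0.   0.1] [ 0.28309049  0.25130509 -2.65674262]
```

Call:
{"method": "drive_tool", "body": {
  "plan": [
    {"slide": [0.015, 0, 0.015], "rotation": [0, 0, 0], "grip": 15},
    {"slide": [0.015, 0, 0.015], "rotation": [0, 0, 0], "grip": 15},
    {"slide": [0, 0, 0], "rotation": [0, 0, 0], "grip": 15},
    {"slide": [0, 0, 0], "rotation": [0, 0, 0], "grip": 15}
  ]
}}

```text
time_s: 15.68
tool_pos: [569.3, -4.2, 141.9]
ee_rot: [0.383, 0.027, 0.923, -0.01]
ft_force: [-0.3, 0.3, -1.9]
gripper_width: 0.268
finger_force: 59.5
```

Call:
{"method": "drive_tool", "body": {
  "plan": [
    {"slide": [0.015, 0, 0.015], "rotation": [0, 0, 0], "grip": 15},
    {"slide": [0, 0, 0], "rotation": [0, 0, 0], "grip": 15},
    {"slide": [0, 0, 0], "rotation": [0, 0, 0], "grip": 15}
  ]
}}

```text
time_s: 16.05
tool_pos: [569.3, -4.2, 140.9]
ee_rot: [0.383, 0.027, 0.923, -0.01]
ft_force: [0.8, -0.1, -1.4]
gripper_width: 0.265
finger_force: 59.5
```

Call:
{"method": "drive_tool", "body": {
  "plan": [
    {"slide": [0.015, 0, 0.015], "rotation": [0, 0, 0], "grip": 15},
    {"slide": [0, 0, 0], "rotation": [0, 0, 0], "grip": 15},
    {"slide": [0, 0, 0], "rotation": [0, 0, 0], "grip": 15}
  ]
}}

```text
time_s: 16.42
tool_pos: [569.3, -4.2, 139.8]
ee_rot: [0.383, 0.027, 0.923, -0.01]
ft_force: [0.4, -1.1, -2.4]
gripper_width: 0.27
finger_force: 59.5
```

Call:
{"method": "drive_tool", "body": {
  "plan": [
    {"slide": [0.015, 0, 0.015], "rotation": [0, 0, 0], "grip": 15},
    {"slide": [0, 0, 0], "rotation": [0, 0, 0], "grip": 15},
    {"slide": [0, 0, 0], "rotation": [0, 0, 0], "grip": 15}
  ]
}}

```text
time_s: 16.8
tool_pos: [569.5, -4.2, 139.2]
ee_rot: [0.384, 0.027, 0.923, -0.01]
ft_force: [-0.8, 0.3, 0.5]
gripper_width: 0.268
finger_force: 59.7
```

Call:
{"method": "drive_tool", "body": {
  "plan": [
    {"slide": [0.015, 0, 0.015], "rotation": [0, 0, 0], "grip": 15},
    {"slide": [0, 0, 0], "rotation": [0, 0, 0], "grip": 15},
    {"slide": [0, 0, 0], "rotation": [0, 0, 0], "grip": 15}
  ]
}}

```text
time_s: 17.18
tool_pos: [569.7, -4.3, 138.5]
ee_rot: [0.384, 0.027, 0.923, -0.01]
ft_force: [-1.1, 0.2, 3.5]
gripper_width: 0.268
finger_force: 60.1
```

Call:
{"method": "drive_tool", "body": {
  "plan": [
    {"slide": [0.015, 0, 0.015], "rotation": [0, 0, 0], "grip": 15},
    {"slide": [0, 0, 0], "rotation": [0, 0, 0], "grip": 15},
    {"slide": [0, 0, 0], "rotation": [0, 0, 0], "grip": 15}
  ]
}}

```text
time_s: 17.55
tool_pos: [570.0, -4.3, 137.8]
ee_rot: [0.384, 0.027, 0.923, -0.01]
ft_force: [-4.7, 0.4, 6.8]
gripper_width: 0.268
finger_force: 60.6
```

Contact is made. I ease back slightly, open a little, and withdraw along the tool axis.

Call:
{"method": "drive_tool", "body": {
  "plan": [
    {"slide": [-0.02, 0, -0.02], "rotation": [0, 0, 0], "grip": 15},
    {"slide": [0, 0, 0], "rotation": [0, 0, 0], "grip": 26},
    {"slide": [0, 0, 0], "rotation": [0, 0, 0], "grip": 34},
    {"slide": [0, 0, 0], "rotation": [0, 0, 0], "grip": 44},
    {"slide": [0, 0, 0], "rotation": [0, 0, 0], "grip": 44},
    {"slide": [0, 0, 0], "rotation": [0, 0, 0], "grip": 44}
  ],
  "newtons": 20
}}

```text
time_s: 18.3
tool_pos: [569.2, -4.2, 137.9]
ee_rot: [0.383, 0.027, 0.923, -0.01]
ft_force: [-0.1, -0.1, 0.1]
gripper_width: 0.515
finger_force: 0.0
```

```bash
python3 - <<'E'
from body import *; from h import *
s=ctrl.sense();p,R=state(s);print(s['time_s'],p.round(1),s['ft_force'],s['gripper_width'],s['finger_force'])
W=cap('wrist');P=cloud(W);o,E=np.array([619.3,-7,24.]),Rn.from_euler('z',-3.4,degrees=True)
B=E.inv().apply(P.reshape(-1,3)-o).reshape(P.shape); m=(W['range_z']>0)&(abs(B[:,:,1])<45)&(B[:,:,0]<-30)&(B[:,:,0]>-120)&(B[:,:,2]>-15)&(B[:,:,2]<66); m[300:]=False
q=B[m];print(len(q),np.percentile(q,[2,50,98],axis=0).round(1).tolist())
E
```

```text
18.3 [569.2  -4.2 137.9] [-0.11667876 -0.08424388  0.12213202] 0.5153543011534997 0.0
15411 [[-86.9, -28.1, 5.5], [-82.1, -0.5, 48.0], [-51.3, 27.0, 62.9]]
```

Call:
{"method": "drive_tool", "body": {
  "plan": [
    {"slide": [0, 0, -0.1], "rotation": [0, 0, 0], "grip": 44},
    {"slide": [0, 0, -0.2], "rotation": [0, 0, 0], "grip": 44},
    {"slide": [0, 0, -0.25], "rotation": [0, 0, 0], "grip": 44},
    {"slide": [0, 0, -0.25], "rotation": [0, 0, 0], "grip": 44},
    {"slide": [0, 0, -0.25], "rotation": [0, 0, 0], "grip": 44},
    {"slide": [0, 0, -0.25], "rotation": [0, 0, 0], "grip": 44},
    {"slide": [0, 0, 0], "rotation": [0, 0, 0], "grip": 44},
    {"slide": [0, 0, 0], "rotation": [0, 0, 0], "grip": 44}
  ]
}}

```text
time_s: 19.35
tool_pos: [529.4, -1.3, 186.1]
ee_rot: [0.381, 0.028, 0.924, -0.011]
ft_force: [-0.4, 0.9, -0.2]
gripper_width: 0.514
finger_force: 0.0
```

```bash
python3 - <<'E'
from body import *; from h import *
s=ctrl.sense();p,R=state(s);print(s['time_s'],p.round(1),np.round(s['q'],2),s['ft_force'],s['gripper_width'])
W=cap('wrist');S=cap('scene');T=cap('side')
for n,C in (('scene',S),('side',T),('wrist',W)):
    P=cloud(C); m=(C['range_z']>0)&(P[:,:,0]>380)&(P[:,:,0]<560)&(P[:,:,1]<-130)&(P[:,:,1]>-320)&(P[:,:,2]>25)&(P[:,:,2]<200); q=P[m]
    if len(q)>10: print('bottle?',n,len(q),np.percentile(q,[1,50,99],axis=0).round().tolist())
a=cv2.resize(S['color'][130:270,150:370][:,:,::-1],None,fx=2.2,fy=2.2); b=cv2.resize(W['color'][:,:,::-1],(484,292))
cv2.imwrite('pics/hung.png',np.vstack([a,b])[:600])
E
```

```text
19.35 [529.4  -1.3 186.1] [-0.14 -0.76  2.5   0.09  0.62 -1.7 ] [-0.42833784  0.87289843 -0.23660185] 0.5135198204924136
bottle? scene 468 [[449.0, -319.0, 27.0], [483.0, -297.0, 109.0], [500.0, -277.0, 191.0]]
bottle? side 181 [[436.0, -320.0, 127.0], [455.0, -308.0, 169.0], [479.0, -298.0, 194.0]]
```

View pics/hung.png

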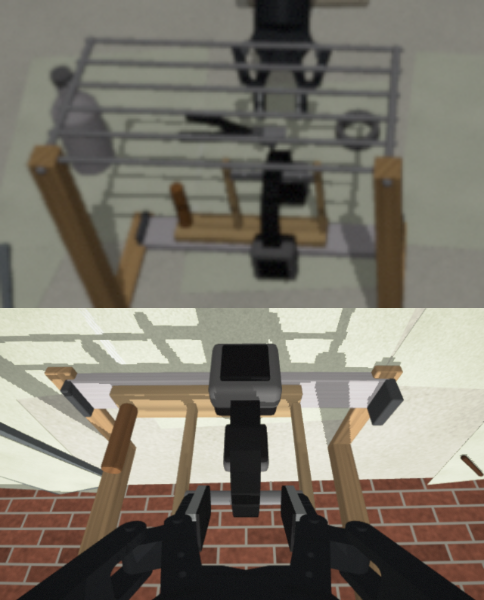

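The scene view shows the band sitting over the bar with one cup on each side; the bar is visible at wrist (215–285,497), with the gripper clear. The bottle at (468,-308) is outside the path. Next I go to the -y side of the push post with the fingers shut.

```bash
python3 - <<'E'
from body import *; from station import ctrl
p,R=state(ctrl.sense()); T=rot(-3.4,45)
p,R=rows(p,R,[([532,-187,186],T)],0,vmax=32,wmax=3)
p,R=rows(p,R,[([611,-189,98],T)],0,vmax=24,wmax=3)
E
```

```text
[{"slide":[-0.03,-0.53,0.03],"rotation":[0.0,-0.01,0.0],"grip":0},{"slide":[-0.03,-0.53,0.02],"rotation":[0.0,-0.01,0.0],"grip":0},{"slide":[-0.03,-0.53,0.03],"rotation":[0.01,-0.01,0.0],"grip":0},{"slide":[-0.03,-0.53,0.02],"rotation":[0.0,-0.01,-0.01],"grip":0},{"slide":[-0.03,-0.53,0.03],"rotation":[0.0,0.0,0.0],"grip":0},{"slide":[-0.03,-0.52,0.03],"rotation":[0.0,-0.01,0.0],"grip":0},{"slide":[-0.03,-0.53,0.02],"rotation":[0.0,-0.01,0.0],"grip":0}]
7 [ 532.  -186.8  186.3]
[{"slide":[0.02,0.01,0.39],"rotation":[0.0,0.0,0.0],"grip":0},{"slide":[0.02,0.01,0.4],"rotation":[0.0,0.0,0.0],"grip":0},{"slide":[0.03,0.0,0.39],"rotation":[0.0,0.0,0.0],"grip":0},{"slide":[0.02,0.01,0.4],"rotation":[0.0,0.0,0.0],"grip":0},{"slide":[0.02,0.01,0.39],"rotation":[0.0,0.0,0.0],"grip":0},{"slide":[0.02,0.01,0.4],"rotation":[0.0,0.0,0.0],"grip":0}]
6 [ 611.2 -188.9   97.9]
```

Call:
{"method": "drive_tool", "body": {
  "plan": [
    {"slide": [-0.03, -0.4, 0.03], "rotation": [0, 0, 0], "grip": 0},
    {"slide": [-0.03, -0.55, 0.03], "rotation": [0, 0, 0], "grip": 0},
    {"slide": [-0.03, -0.55, 0.03], "rotation": [0, 0, 0], "grip": 0},
    {"slide": [-0.03, -0.55, 0.03], "rotation": [0, 0, 0], "grip": 0},
    {"slide": [-0.03, -0.55, 0.03], "rotation": [0, 0, 0], "grip": 0},
    {"slide": [-0.03, -0.55, 0.03], "rotation": [0, 0, 0], "grip": 0},
    {"slide": [-0.03, -0.55, 0.03], "rotation": [0, 0, 0], "grip": 0},
    {"slide": [0, 0, 0], "rotation": [0, 0, 0], "grip": 0}
  ]
}}

```text
time_s: 20.5
tool_pos: [533.1, -188.7, 185.4]
ee_rot: [0.38, 0.029, 0.924, -0.011]
ft_force: [0.5, -0.1, -0.2]
gripper_width: -0.004
finger_force: 0.0
```

```bash
python3 - <<'E'
from body import *; from station import ctrl
s=ctrl.sense(); p,R=state(s); T=rot(-3.4,45); print(s['time_s'],p,np.round(s['q'],2),s['gripper_width'],R.as_matrix().round(3))
p,R=rows(p,R,[([611,-189,98],T)],0,vmax=24,wmax=3)
E
```

```text
20.5 [ 533.09158138 -188.68633722  185.43665273] [-0.69 -0.52  2.36  0.66  0.74 -2.57] -0.0040527619626208366 [[-0.709  0.062  0.702]
 [ 0.046  0.998 -0.042]
 [-0.703  0.002 -0.711]]
[{"slide":[0.02,0.01,0.39],"rotation":[0.0,-0.01,-0.01],"grip":0},{"slide":[0.02,0.02,0.39],"rotation":[0.0,-0.01,0.0],"grip":0},{"slide":[0.02,0.01,0.39],"rotation":[0.0,-0.01,-0.01],"grip":0},{"slide":[0.03,0.02,0.39],"rotation":[0.0,-0.01,-0.01],"grip":0},{"slide":[0.02,0.01,0.39],"rotation":[0.0,-0.01,0.0],"grip":0},{"slide":[0.02,0.02,0.39],"rotation":[0.0,-0.01,-0.01],"grip":0}]
6 [ 611.1 -188.8   97.9]
```

Call:
{"method": "drive_tool", "body": {
  "plan": [
    {"slide": [0.02, 0.01, 0.39], "rotation": [0, 0, 0], "grip": 0},
    {"slide": [0.02, 0.02, 0.39], "rotation": [0, 0, 0], "grip": 0},
    {"slide": [0.02, 0.01, 0.39], "rotation": [0, 0, 0], "grip": 0},
    {"slide": [0.02, 0.02, 0.39], "rotation": [0, 0, 0], "grip": 0},
    {"slide": [0.02, 0.01, 0.39], "rotation": [0, 0, 0], "grip": 0},
    {"slide": [0.02, 0.02, 0.39], "rotation": [0, 0, 0], "grip": 0},
    {"slide": [0, 0, 0], "rotation": [0, 0, 0], "grip": 0},
    {"slide": [0, 0, 0], "rotation": [0, 0, 0], "grip": 0}
  ]
}}

```text
time_s: 21.5
tool_pos: [613.3, -180.8, 104.9]
ee_rot: [0.374, 0.031, 0.927, -0.014]
ft_force: [-0.5, 0.9, -0.0]
gripper_width: 0.001
finger_force: 0.0
```

Call:
{"method": "drive_tool", "body": {
  "plan": [
    {"slide": [0, 0.1, 0], "rotation": [0, 0, 0], "grip": 0},
    {"slide": [0, 0.1, 0], "rotation": [0, 0, 0], "grip": 0},
    {"slide": [0, 0.1, 0], "rotation": [0, 0, 0], "grip": 0},
    {"slide": [0, 0.08, 0], "rotation": [0, 0, 0], "grip": 0},
    {"slide": [0, 0, 0], "rotation": [0, 0, 0], "grip": 0}
  ]
}}

```text
time_s: 22.12
tool_pos: [615.0, -162.3, 105.2]
ee_rot: [0.374, 0.031, 0.927, -0.014]
ft_force: [-0.2, -0.0, 0.6]
gripper_width: 0.001
finger_force: 0.2
```

```bash
python3 - <<'E'
from body import *; from h import *
s=ctrl.sense(); p,R=state(s); print(s['time_s'],p,np.round(s['q'],2),s['ft_force'],R.as_matrix().round(3))
W=cap('wrist');S=cap('scene');T=cap('side')
a=cv2.resize(S['color'][140:270,150:350][:,:,::-1],(460,299)); b=cv2.resize(W['color'][:,:,::-1],(460,300))
cv2.imwrite('pics/push1.png',np.vstack([a,b]))
E
```

```text
22.125 [ 615.01449393 -162.32602507  105.16865172] [-0.5  -0.13  2.23  0.75  0.43 -2.59] [-0.22656605 -0.03376745  0.6027714 ] [[-0.718  0.069  0.693]
 [ 0.048  0.998 -0.049]
 [-0.695 -0.002 -0.719]]
```

View pics/push1.png

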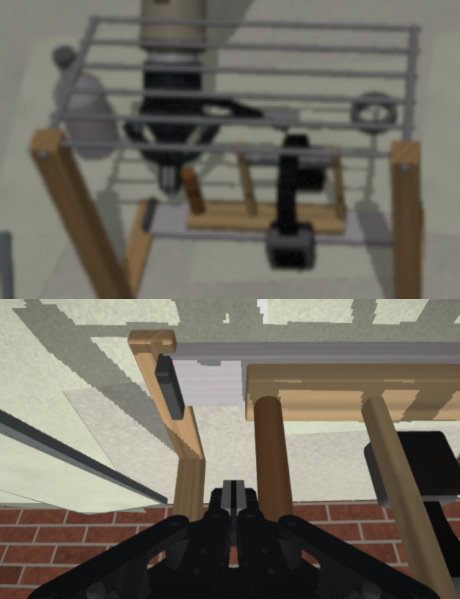

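The fingers stand just beside the push post (wrist: fingers (233,490), post (272,460)); the ear defenders hang in place. I lower a little and push slowly.

Call:
{"method": "drive_tool", "body": {
  "plan": [
    {"slide": [0.14, 0, 0.12], "rotation": [0, 0, 0], "grip": 0},
    {"slide": [0, 0.06, 0], "rotation": [0, 0, 0], "grip": 0},
    {"slide": [0, 0.08, 0], "rotation": [0, 0, 0], "grip": 0},
    {"slide": [0, 0.1, 0], "rotation": [0, 0, 0], "grip": 0},
    {"slide": [0, 0.1, 0], "rotation": [0, 0, 0], "grip": 0},
    {"slide": [0, 0.1, 0], "rotation": [0, 0, 0], "grip": 0},
    {"slide": [0, 0.1, 0], "rotation": [0, 0, 0], "grip": 0},
    {"slide": [0, 0.1, 0], "rotation": [0, 0, 0], "grip": 0}
  ]
}}

```text
time_s: 23.28
tool_pos: [618.1, -132.3, 99.6]
ee_rot: [0.377, 0.032, 0.926, -0.015]
ft_force: [-28.5, -1.0, 28.4]
gripper_width: -0.002
finger_force: 18.6
```

Call:
{"method": "drive_tool", "body": {
  "plan": [
    {"slide": [0, 0.1, 0], "rotation": [0, 0, 0], "grip": 0},
    {"slide": [0, 0.1, 0], "rotation": [0, 0, 0], "grip": 0},
    {"slide": [0, 0.1, 0], "rotation": [0, 0, 0], "grip": 0},
    {"slide": [0, 0.1, 0], "rotation": [0, 0, 0], "grip": 0},
    {"slide": [0, 0.1, 0], "rotation": [0, 0, 0], "grip": 0}
  ]
}}

```text
time_s: 23.9
tool_pos: [619.7, -107.0, 99.4]
ee_rot: [0.377, 0.032, 0.926, -0.015]
ft_force: [-35.2, -1.1, 33.0]
gripper_width: 0.003
finger_force: 21.6
```

```bash
cat > chk.py <<'E'
from body import *; from h import *
s=ctrl.sense(); p,R=state(s); print(s['time_s'],p.round(1),np.round(s['q'],2),s['ft_force'].round(1) if hasattr(s['ft_force'],'round') else s['ft_force'])
for n in ('scene','side'):
    C=cap(n);P=cloud(C);hsv=cv2.cvtColor(C['color'],cv2.COLOR_RGB2HSV)
    w=(hsv[:,:,0]>4)&(hsv[:,:,0]<24)&(hsv[:,:,1]>80)&(abs(P[:,:,0]-617)<25)&(P[:,:,2]>124)&(P[:,:,2]<172)&(abs(P[:,:,1])<150)
    q=P[w]; lo=q[q[:,1]<q[:,1].mean()]; hi=q[q[:,1]>q[:,1].mean()]; print(n,'bar posts y',np.median(lo,0).round(1),np.median(hi,0).round(1))
    g=C['color'].max(2); m=(g<75)&(P[:,:,2]>135)&(P[:,:,2]<172)&(abs(P[:,:,0]-620)<50)&(P[:,:,1]>lo[:,1].mean()+10)&(P[:,:,1]<hi[:,1].mean()-10); print('  band',m.sum(),np.median(P[m],0).round(1) if m.any() else '')
E
python3 chk.py
```

```text
23.9 [ 619.7 -107.    99.4] [-0.36 -0.16  2.27  0.63  0.35 -2.39] [-35.2  -1.1  33. ]
scene bar posts y [628.2  -4.9 140.4] [635.3 112.9 149.7]
  band 272 [633.   54.8 154.7]
side bar posts y [612.1  -4.5 139.9] [618.4 112.8 147.9]
  band 222 [607.8  58.5 158.9]
```

The linkage is bearing on the post's top. I ease up first, then carry on.

Call:
{"method": "drive_tool", "body": {
  "plan": [
    {"slide": [-0.08, 0, -0.1], "rotation": [0, 0, 0], "grip": 0},
    {"slide": [-0.08, 0, -0.1], "rotation": [0, 0, 0], "grip": 0},
    {"slide": [0, 0, 0], "rotation": [0, 0, 0], "grip": 0},
    {"slide": [0, 0, 0], "rotation": [0, 0, 0], "grip": 0}
  ]
}}

```text
time_s: 24.5
tool_pos: [616.6, -105.5, 108.1]
ee_rot: [0.374, 0.032, 0.927, -0.014]
ft_force: [0.6, -0.1, 0.0]
gripper_width: -0.001
finger_force: 0.0
```

```bash
python3 chk.py
```

```text
24.5 [ 616.6 -105.5  108.1] [-0.36 -0.19  2.27  0.58  0.37 -2.33] [ 0.6 -0.1  0. ]
scene bar posts y [628.4  -4.3 142.1] [635.5 113.3 148.6]
  band 262 [632.8  56.5 155.5]
side bar posts y [612.4  -2.3 154.1] [618.6 114.9 147.1]
  band 222 [608.   59.3 159.4]
```

Call:
{"method": "drive_tool", "body": {
  "plan": [
    {"slide": [0, 0.08, 0], "rotation": [0, 0, 0], "grip": 0},
    {"slide": [0, 0.08, 0], "rotation": [0, 0, 0], "grip": 0},
    {"slide": [0, 0.08, 0], "rotation": [0, 0, 0], "grip": 0},
    {"slide": [0, 0.08, 0], "rotation": [0, 0, 0], "grip": 0}
  ]
}}

```text
time_s: 25.1
tool_pos: [617.7, -89.2, 108.0]
ee_rot: [0.374, 0.032, 0.927, -0.014]
ft_force: [-0.9, -3.3, -2.0]
gripper_width: 0.004
finger_force: 1.5
```

Call:
{"method": "drive_tool", "body": {
  "plan": [
    {"slide": [0, 0.05, 0], "rotation": [0, 0, 0], "grip": 0},
    {"slide": [0, 0.05, 0], "rotation": [0, 0, 0], "grip": 0},
    {"slide": [0, 0.05, 0], "rotation": [0, 0, 0], "grip": 0}
  ]
}}

```text
time_s: 25.48
tool_pos: [618.4, -82.0, 108.3]
ee_rot: [0.374, 0.032, 0.927, -0.014]
ft_force: [-1.5, -2.8, -1.7]
gripper_width: -0.005
finger_force: 1.4
```

Call:
{"method": "drive_tool", "body": {
  "plan": [
    {"slide": [0, 0.05, 0], "rotation": [0, 0, 0], "grip": 0},
    {"slide": [0, 0.05, 0], "rotation": [0, 0, 0], "grip": 0},
    {"slide": [0, 0.05, 0], "rotation": [0, 0, 0], "grip": 0}
  ]
}}

```text
time_s: 25.85
tool_pos: [618.7, -79.7, 108.5]
ee_rot: [0.375, 0.033, 0.926, -0.018]
ft_force: [-17.6, -46.9, -0.4]
gripper_width: 0.001
finger_force: 23.6
```

Call:
{"method": "drive_tool", "body": {
  "plan": [
    {"slide": [0, 0.05, 0], "rotation": [0, 0, 0], "grip": 0},
    {"slide": [0, 0.05, 0], "rotation": [0, 0, 0], "grip": 0},
    {"slide": [0, 0, 0], "rotation": [0, 0, 0], "grip": 0}
  ]
}}

```text
time_s: 26.22
tool_pos: [618.7, -79.3, 108.6]
ee_rot: [0.376, 0.035, 0.926, -0.02]
ft_force: [-23.3, -63.7, -1.8]
gripper_width: 0.001
finger_force: 32.7
```

```bash
python3 chk.py
```

```text
26.225 [618.7 -79.3 108.6] [-0.28 -0.2   2.28  0.43  0.33 -2.13] [-23.3 -63.7  -1.8]
scene bar posts y [629.7  16.  130.6] [630.7  19.9 147.8]
  band 0 
side bar posts y [614.   21.3 139.9] [619.7 137.9 149.2]
  band 224 [605.8  83.3 159.1]
```

Firm stop: fully home. I back off and withdraw.

Call:
{"method": "drive_tool", "body": {
  "plan": [
    {"slide": [0, -0.25, 0], "rotation": [0, 0, 0], "grip": 0},
    {"slide": [0, -0.3, 0], "rotation": [0, 0, 0], "grip": 0},
    {"slide": [0, -0.3, 0], "rotation": [0, 0, 0], "grip": 0},
    {"slide": [0, 0, -0.4], "rotation": [0, 0, 0], "grip": 0},
    {"slide": [0, 0, -0.4], "rotation": [0, 0, 0], "grip": 0},
    {"slide": [0, 0, -0.4], "rotation": [0, 0, 0], "grip": 0},
    {"slide": [0, 0, -0.4], "rotation": [0, 0, 0], "grip": 0},
    {"slide": [0, 0, 0], "rotation": [0, 0, 0], "grip": 0}
  ]
}}

```text
time_s: 27.32
tool_pos: [561.8, -108.4, 168.4]
ee_rot: [0.376, 0.031, 0.926, -0.015]
ft_force: [0.0, -0.3, 0.1]
gripper_width: 0.001
finger_force: 0.0
```

Call:
{"method": "drive_tool", "body": {
  "plan": [
    {"slide": [0, 0, 0], "rotation": [0, 0, 0], "grip": 0},
    {"slide": [0, 0, 0], "rotation": [0, 0, 0], "grip": 0},
    {"slide": [0, 0, 0], "rotation": [0, 0, 0], "grip": 0}
  ]
}}

```text
time_s: 27.7
tool_pos: [560.8, -107.9, 165.1]
ee_rot: [0.374, 0.032, 0.927, -0.014]
ft_force: [0.0, -0.1, -1.2]
gripper_width: 0.001
finger_force: 0.0
```

```bash
python3 chk.py; python3 - <<'E'
from h import *
a=cv2.resize(load('scene')['color'][130:260,150:370][:,:,::-1],(500,295)); b=cv2.resize(load('side')['color'][90:230,270:470][:,:,::-1],(500,300))
cv2.imwrite('pics/final.png',np.vstack([a,b]))
# carriage base +y end vs end stop: wood at z 28-40
for n in ('scene','side'):
    C=load(n);P=cloud(C);hsv=cv2.cvtColor(C['color'],cv2.COLOR_RGB2HSV);w=(hsv[:,:,0]>4)&(hsv[:,:,0]<24)&(hsv[:,:,1]>80)&(abs(P[:,:,0]-620)<24)&(P[:,:,2]>27)&(P[:,:,2]<42);q=P[w];print(n,len(q),np.percentile(q[:,1],[1,99]))
E
```

```text
27.7 [ 560.8 -107.9  165.1] [-0.43 -0.5   2.38  0.46  0.58 -2.23] [ 0.  -0.1 -1.2]
scene bar posts y [628.7  15.5 126.3] [629.9  20.2 144.1]
  band 0 
side bar posts y [613.8  20.4 152.6] [619.7 138.3 148.2]
  band 229 [606.9  83.8 158.7]
scene 513 [-67.04494416 121.89695611]
side 489 [-62.00515787 141.84014197]
```

View pics/final.png

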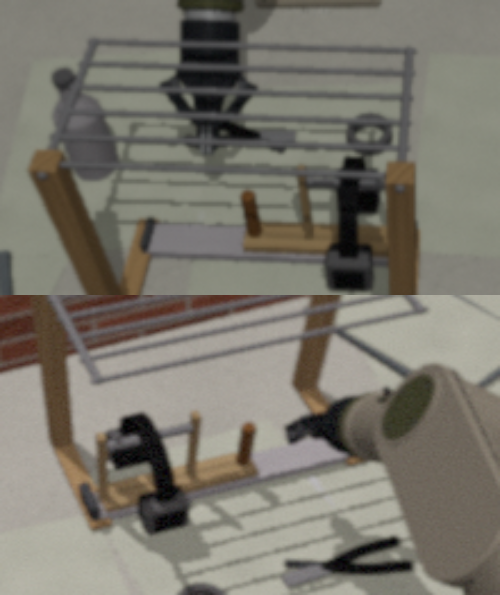

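The carriage base meets the black end stop at side (95,498), the ear defenders straddle the bar, the other things look unmoved and the robot is clear.

```bash
python3 -c "
from station import ticket
print(ticket.hand_in())"
```

```text
the job is handed in; nothing more can be done
None
```

The job is handed in at about 28 s: the ear defenders hang over the bar and the carriage is home against the end stop, but two wrist-force peaks (about 48 N when the finger linkage rested on the push post's top, about 68 N at the end stop) could break the 40 N limit if they count as the gripper's body.

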